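Refit the keyed hub and cap on the tin-mixer drive

TASK

Refit the drive of the paint-tin mixer: slip the keyed steel hub over the upright spindle, tab end up, so that its tab first rests on the end of the spindle beside the keyway, then turn it until the tab drops into the keyway and the hub sits fully home on its seat. Then put the retaining cap over the spindle, knob up, so that it sits flush on the hub, and let go. Leave the plain spacer and everything else on the bench where it is.

Things in the scene. Friction and masses are not known exactly. Their poses are not given: they have to be found in the camera images.
- hub: keyed hub: loose steel ring, 62 mm outside diameter, 26 mm tall, bore 43 mm, 0.32 kg, stands tab end up. One key tab in the bore points to the axis: 9 mm wide, reaching in to 12 mm from the axis, only from 16 to 26 mm above the underside; below that the bore is clear. Origin: centre of the underside; z up; x from the axis through the tab's middle.
- hub_tab (a point): middle of the tab's top face, 16.5 mm from the hub's axis on its x axis, 26 mm above the underside
- cap: retaining cap: loose steel cap, 58 mm diameter, 24 mm tall body open at the bottom (bore 43 mm, 18 mm deep), with a plain round knob on top, 30 mm diameter and 22 mm tall (46 mm tall in all), about 0.26 kg. Origin: centre of the underside; z up the axis.
- drive_unit: mixer drive, fixed: grey housing 150 x 150 mm, 45 mm tall, on it a steel seat disc 90 mm across (top at 53 mm) and an upright steel spindle, 40 mm diameter, end at 93 mm. Keyway: vertical slot in the spindle's side, full height, open at the top, 13 mm wide, cut to 9.5 mm from the axis. Origin: underside on the spindle axis; z up; x from the axis through the keyway's middle.
- spindle_seat (a point): centre of the seat disc's top face on the spindle axis, 53 mm above the bench; axes as the drive unit's. The hub is home when its underside is on this face; with the tab resting on the spindle's end the underside is 24 mm above it; with the hub home the cap's underside rests 26 mm above it.
- spindle_end (a point): centre of the spindle's top end face, 93 mm above the bench; axes as the drive unit's
- spacer: plain spacer: loose steel ring of the hub's size (62 mm outside, 43 mm bore, 26 mm tall) but with no tab; not wanted, leave it. Origin: centre of the underside
- tin: closed paint tin, 100 mm diameter, 108 mm tall, bystander. Origin: centre of the underside
- paper_cup: paper cup, 76 mm rim, 90 mm tall, bystander. Origin: centre of the underside
- wrench: flat wrench lying on the bench, bystander. Origin: on its underside near the middle
- screwdriver: screwdriver lying on the bench, bystander. Origin: on its underside near the middle
- gauge: small round pressure gauge lying on its back, 44 mm diameter, 20 mm thick, with a brass stub, bystander. Origin: centre of the underside
- spray_gun: spray gun with white cup lying on its side, about 40 mm high, bystander. Origin: underside, near the middle of its barrel
Things that resemble listed ones, but are neither listed nor needed, are in the scene too. Leave any green or orange look-alike of the hub alone.

How it is judged:
By the outcome, as a careful person would: the job done as asked, in the order asked, and still so for the second after the job is handed in, with the robot touching nothing.
It also fails if it takes over 61 s, if anything falls off the work surface, if the arm or the gripper's body presses on something with over 40 N, if the wrist force passes 120 N, or if a joint passes its speed limit or range.

ROBOT

A 7-joint arm with a two-finger parallel gripper is mounted at the origin on the work surface. World frame = base frame: x ahead of the robot, y to its left, z up, the work surface at z = 0. Lengths are in m, angles in degrees, forces in N, time in s.
With the tool pointing down it reaches from about 0.35 to 0.775 m from the base axis. Payload 3.1 kg.
Tool frame: the origin (TCP) lies on the centre line of the jaws, within the pads' length; the fingertips stand 17 mm ahead of it and the grasp point (between the pads) lies 2 mm behind it (robot.tip_reach is the distance from the TCP to the fingertips, in m); z points along the fingers, y is the direction in which the jaws open and shut (so a half turn about z gives the same grasp; the last joint's range is limited). The gripper opens to 85 mm and grips with 20 to 120 N. Pads are 22 mm wide; open, the fingers measure 114 mm over their backs; the gripper's body (76 mm by 85 mm) begins 54 mm behind the grasp point. The pads swing forward as they close: fully open they stand 13 mm farther back than shut.
Start: joints at [-78.822, 17.813, 0.802, 86.603, -0.252, 75.585, -1.558], TCP at [0.129, 0.535, 0.248] pointing down, gripper open.
Joint ranges: [-154.91, 154.91], [-16.99, 109.72], [-72.82, 74.43], [7.12, 147.25], [-82.49, 262.49], [11.32, 116.49], [-174.64, 174.64]. Speed limits (degrees/s): [159.86, 159.86, 180, 180, 180, 180, 180].

INTERFACE

Orientations are given as [roll, pitch, yaw] about the fixed x, y, z axes, in that order (R = Rz(yaw) Ry(pitch) Rx(roll)).
In Python, from station import robot, fingers, vision, workorder, recognise gives the robot as it stands. Calls block until the motion is done:
- robot.move_to(position, orientation): joint-space move of the TCP to a pose.
- robot.line_to(position, orientation=None, velocity=0.15, f_stop=None): straight line of the TCP; orientation=None keeps the orientation; velocity is the mean speed in m/s. With f_stop (N) it stops when the force on the tool has changed by that much, and returns True; else False.
- robot.move_j(angles): joint-space move.
- fingers.gripper_to(opening, force=None): opening from 0.0 (shut) to 1.0 (fully open); force is the grip in N (None keeps the last); returns when the fingers have stopped.
- robot.pause(seconds).
- robot.inverse_kinematics(position, orientation): joint angles nearest the present ones, or None.
- vision.grab_frame(name): name is "scene" or "top" or "wrist"; returns the picture (420x560x3 uint8, red, green, blue); there is no depth.
- vision.calibration(name): a dict with "mtx" (3x3 intrinsics, pixels), "extrinsics" (4x4, takes a point from world to camera coordinates); the wrist camera has in their place "T_tool_cam" (4x4, takes a point from camera to tool coordinates, whose origin is the TCP and whose axes are the flange's). Camera axes: x right, y up, looking along -z (the intrinsics and any distortion apply to the point x, -y, -z); pixel columns grow to the right and rows downward; lengths in m; the calibration is good to about 2 mm. A picture is of the moment at which its call begins: read the wrist's pose just before it. calibration takes no time and is no camera call.
A pose or a line that the arm cannot do raises robot.PlanningError and nothing moves.
- workorder.close_job(): hands the job in, once; it reports no verdict.
Trained networks look in the newest picture that a camera, given by its name, has taken for a name from the list of things; names that differ only in an ending like _2 or _b are one class to them, and where a whole thing is asked for, a point or a joint stands for the part that bears it (a point fixed in the world has none). Each returns a list of dicts, best first, with "p" (0 to 1); they miss things now and then, are a little off and sometimes report something else, mostly with a low value. They report only what shows in the picture. A call takes as long as a camera call. They do not tell look-alikes from the thing itself.
- recognise(label, camera): "rect" ([centre column, centre row, width, height] in pixels, round what is visible of it).
Readings, each from a call of its own:
- robot.current_time_s(): time.
- robot.current_joint_positions(): joint angles.
- robot.current_dq(): joint speeds.
- robot.current_joint_torque(): joint torques, N m.
- robot.current_tool_pos(): TCP position.
- robot.current_eef_rot(): TCP orientation.
- robot.current_contact_force(): force on the tool from outside, world axes, zero at the start.
- robot.current_torque(): the same for the moment, N m.
- robot.current_finger_gap(): opening from 0.0 (shut) to 1.0 (fully open).
Only numpy, scipy, OpenCV 4.12 (cv2) and the standard library are available. Lean on these libraries where they do the work, as an engineer would, in place of code of your own. Each camera call takes 0.05 s, during which the arm holds its last target. There are 200 camera calls.

## Working session

There is one attempt and no reset: what is moved stays moved. The work goes in short steps, each a Python script; the robot and the scene stay as the last script left them, time stands still between calls to the robot, and variables do not carry over. Pictures are saved under pics/ and viewed, about 8 in all and at most 12, crops included, and the job is handed in when it is done.

```bash
mkdir -p pics; ls; python3 - <<'E'
from station import robot, fingers, vision, workorder, recognise
import cv2, numpy as np
for n in ["scene","top"]:
    im=vision.grab_frame(n); cv2.imwrite(f"pics/{n}0.png",cv2.cvtColor(im,cv2.COLOR_RGB2BGR))
    c=vision.calibration(n); print(n,{k:np.round(v,4).tolist() if not isinstance(v,str) else v for k,v in c.items()})
    for l in ["hub","cap","drive_unit","spacer","hub_tab","spindle_end"]:
        print(l,[(np.round(d["rect"],1).tolist(),round(d["p"],2)) for d in recognise(l,n)[:4]])
c=vision.calibration("wrist");print({k:np.round(v,4).tolist() for k,v in c.items()})
print(robot.current_time_s(),robot.current_eef_rot(),robot.current_tool_pos())
E
```

```text
pics
scene {'mtx': [[442.5643, 0.0, 274.8829], [0.0, 442.5643, 214.7164], [0.0, 0.0, 1.0]], 'extrinsics': [[-0.696, 0.718, -0.005, 0.4468], [-0.3801, -0.3626, 0.8509, 0.1074], [0.6092, 0.5941, 0.5253, -1.428], [0.0, 0.0, 0.0, 1.0]]}
hub [([294.4, 227.8, 27.8, 21.2], 0.89), ([320.9, 243.5, 26.7, 22.0], 0.81), ([325.4, 218.4, 23.5, 17.3], 0.76)]
cap [([220.4, 232.8, 20.1, 17.0], 0.94)]
drive_unit [([388.5, 286.2, 96.6, 74.9], 0.9)]
spacer [([243.4, 207.1, 22.4, 19.5], 0.63)]
hub_tab [([319.5, 244.2, 26.2, 18.2], 0.7), ([325.1, 217.2, 20.3, 16.3], 0.67), ([292.5, 229.5, 21.3, 22.6], 0.56), ([261.9, 296.9, 51.8, 71.7], 0.44)]
spindle_end [([386.7, 286.2, 97.4, 66.9], 0.56)]
top {'mtx': [[465.1145, 0.0, 279.5691], [0.0, 465.1145, 199.5816], [0.0, 0.0, 1.0]], 'extrinsics': [[-0.0237, -0.9997, 0.0071, -0.0957], [0.9933, -0.0228, 0.1134, -0.5864], [-0.1132, 0.0097, 0.9935, -0.9664], [0.0, 0.0, 0.0, 1.0]]}
hub [([224.2, 249.9, 28.4, 27.5], 0.98), ([270.4, 248.4, 23.7, 27.5], 0.81), ([257.1, 131.2, 31.3, 81.1], 0.7), ([253.4, 294.8, 27.5, 31.2], 0.59)]
cap [([319.5, 174.1, 27.7, 34.1], 0.76)]
drive_unit [([128.3, 237.9, 81.8, 79.6], 0.75)]
spacer [([352.1, 238.1, 32.0, 30.6], 0.57)]
hub_tab [([270.5, 248.6, 31.3, 32.5], 0.82), ([223.7, 247.3, 26.4, 29.4], 0.59), ([256.6, 295.6, 25.0, 29.1], 0.58)]
spindle_end [([126.2, 237.9, 78.5, 74.6], 0.64)]
{'mtx': [[296.9807, 0.0, 278.7407], [0.0, 296.9807, 208.019], [0.0, 0.0, 1.0]], 'T_tool_cam': [[-0.0005, 0.9573, 0.2892, 0.073], [1.0, 0.0005, 0.0, 0.0006], [-0.0001, 0.2892, -0.9573, -0.1261], [0.0, 0.0, 0.0, 1.0]]}
0.7 [1.79991616e+02 3.38277963e-04 1.66436873e+02] [0.12899391 0.5346881  0.24837902]
```

```bash
python3 - <<'E'
import cv2
im=cv2.imread("pics/top0.png")
c=im[150:330,70:390]; cv2.imwrite("pics/top0c.png",cv2.resize(c,None,fx=2.5,fy=2.5,interpolation=cv2.INTER_CUBIC))
E
```

```text
(no output)
```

View pics/top0c.png

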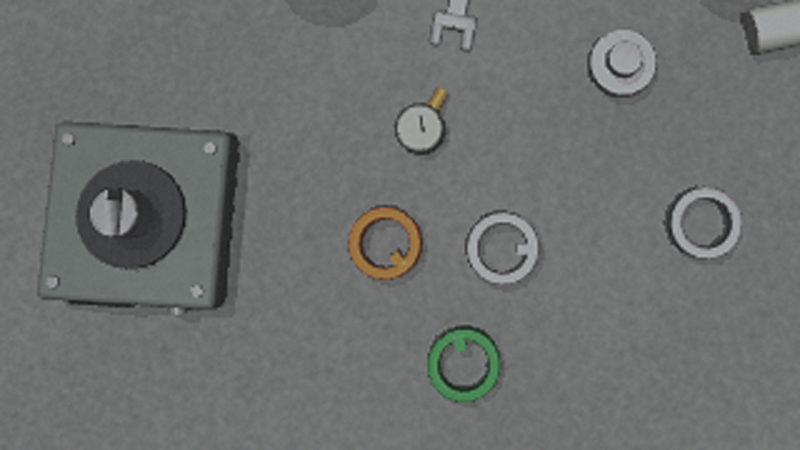

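View pics/scene0.png

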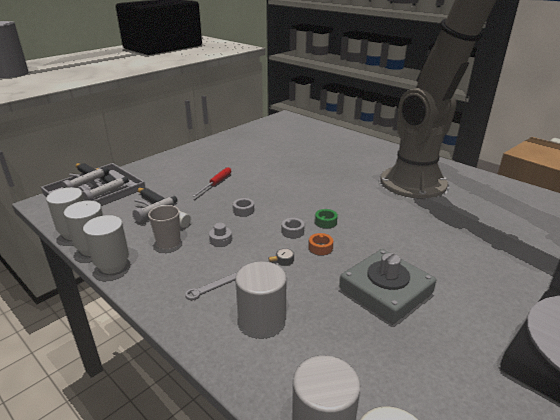

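```bash
cat > h.py <<'E'
from station import robot, fingers, vision, workorder, recognise
import cv2, numpy as np
from scipy.spatial.transform import Rotation as R
def ray(px,n,pose=None):
    c=vision.calibration(n); d=np.linalg.inv(c["mtx"])@[px[0],px[1],1]; d=d*[1,-1,-1]
    if n=="wrist":
        T=np.eye(4); T[:3,:3]=R.from_euler("xyz",pose[1],degrees=True).as_matrix(); T[:3,3]=pose[0]; T=T@c["T_tool_cam"]
    else: T=np.linalg.inv(c["extrinsics"])
    return T[:3,3],T[:3,:3]@d
def world(px,z,n,pose=None):
    o,d=ray(px,n,pose); return o+d*(z-o[2])/d[2]
def proj(P,pose):
    c=vision.calibration("wrist"); T=np.eye(4); T[:3,:3]=R.from_euler("xyz",pose[1],degrees=True).as_matrix(); T[:3,3]=pose[0]
    q=np.linalg.inv(T@c["T_tool_cam"])@np.append(P,1); q=c["mtx"]@(q[:3]*[1,-1,-1]); return q[:2]/q[2]
def pose(): return np.array(robot.current_tool_pos()),np.array(robot.current_eef_rot())
def snap(name):
    p=pose(); im=cv2.cvtColor(vision.grab_frame("wrist"),cv2.COLOR_RGB2BGR); cv2.imwrite(f"pics/{name}.png",im); np.save(f"pics/{name}.npy",np.array(p)); return im,p
def rectify(im,p,c,z,half=0.06,ppm=5000):
    "top-down view of plane z about c: column = +x, row up = +y"
    n=int(2*half*ppm); k=np.array([[-1,-1],[1,-1],[1,1],[-1,1]])*half
    src=np.float32([proj([c[0]+a,c[1]+b,z],p) for a,b in k]); dst=np.float32([[(a+half)*ppm,(half-b)*ppm] for a,b in k])
    return cv2.warpPerspective(im,cv2.getPerspectiveTransform(src,dst),(n,n))
E
python3 - <<'E'
from h import *
W=lambda u,v,z:world((70+u/2.5,150+v/2.5),z,"top").round(4)
print("hub",W(502,247,.026),"spindle",W(113,212,.093),"cap",W(625,57,.046),"spacer",W(704,223,.026),"orange",W(385,242,.026),"gauge",W(420,127,.02))
for p in [W(502,247,.026),W(113,212,.093),W(625,57,.046)]:
  print([ (y,None if (q:=robot.inverse_kinematics([p[0],p[1],.2],[180,0,y])) is None else np.round(q).tolist()) for y in (-90,-45,0,45,90,135,180)])
print([hasattr(robot,'tip_reach') and robot.tip_reach])
E
```

```text
hub [ 0.4793 -0.0881  0.026 ] spindle [0.514  0.2215 0.093 ] cap [ 0.6383 -0.197   0.046 ] spacer [ 0.4957 -0.2621  0.026 ] orange [0.486  0.0119 0.026 ] gauge [ 0.585  -0.0189  0.02  ]
[(-90, [-42.0, 21.0, 65.0, 102.0, -20.0, 70.0, -151.0]), (-45, [-42.0, 21.0, 65.0, 102.0, -20.0, 70.0, -106.0]), (0, [-38.0, 19.0, 59.0, 102.0, -17.0, 69.0, -65.0]), (45, [-37.0, 18.0, 58.0, 102.0, -17.0, 69.0, -20.0]), (90, [-39.0, 19.0, 59.0, 102.0, -17.0, 69.0, 26.0]), (135, [-39.0, 19.0, 60.0, 102.0, -18.0, 69.0, 71.0]), (180, [-37.0, 18.0, 58.0, 102.0, -17.0, 69.0, 115.0])]
[(-90, [-30.0, 21.0, 7.0, 90.0, -3.0, 70.0, 157.0]), (-45, [-68.0, 32.0, 65.0, 91.0, -30.0, 76.0, -134.0]), (0, [-53.0, 24.0, 39.0, 91.0, -15.0, 71.0, -102.0]), (45, [-50.0, 23.0, 34.0, 91.0, -13.0, 71.0, -58.0]), (90, [-49.0, 23.0, 33.0, 91.0, -13.0, 71.0, -14.0]), (135, [-44.0, 22.0, 25.0, 90.0, -10.0, 70.0, 28.0]), (180, [-40.0, 21.0, 20.0, 90.0, -8.0, 70.0, 71.0])]
[(-90, [-17.0, 46.0, 64.0, 71.0, -41.0, 86.0, -138.0]), (-45, [-17.0, 46.0, 64.0, 71.0, -41.0, 86.0, -93.0]), (0, [-16.0, 44.0, 61.0, 71.0, -38.0, 84.0, -49.0]), (45, [-16.0, 45.0, 62.0, 71.0, -39.0, 85.0, -4.0]), (90, [-16.0, 45.0, 61.0, 71.0, -38.0, 85.0, 41.0]), (135, [-15.0, 44.0, 59.0, 71.0, -37.0, 84.0, 85.0]), (180, [-11.0, 40.0, 50.0, 71.0, -30.0, 81.0, 126.0])]
[0.017]
```

```bash
python3 - <<'E'
from h import *
robot.move_to([.514,.2215,.223],[180,0,90]); a,pa=snap("w_sp")
robot.move_to([.479,-.088,.156],[180,0,90]); b,pb=snap("w_hub")
A=rectify(a,pa,(.514,.2215),.093,.04,8000);B=rectify(b,pb,(.479,-.088),.026,.04,8000)
cv2.imwrite("pics/rect1.png",cv2.resize(np.hstack([A,B]),(800,400)))
print(robot.current_time_s(),pa,pb)
E
```

```text
3.8167 (array([0.51300716, 0.22387345, 0.2228159 ]), array([-1.79946960e+02, -6.91624822e-02,  9.02299907e+01])) (array([ 0.47999808, -0.08613805,  0.15622361]), array([ 1.79941828e+02, -5.60141750e-02,  9.01669952e+01]))
```

View pics/rect1.png

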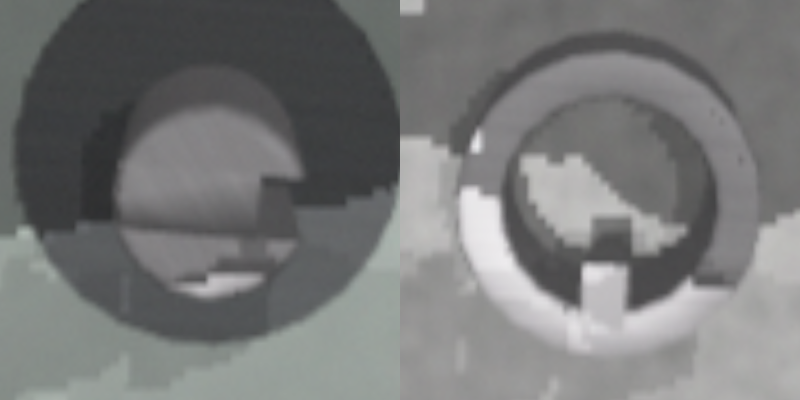

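```bash
python3 - <<'E'
from h import *
x,y=.4808,-.0884
robot.move_to([x,y,.07],[180,0,135]); robot.line_to([x,y,.019]); 
fingers.gripper_to(0.3,25); print(robot.current_finger_gap(),pose())
fingers.gripper_to(1.0); robot.line_to([x,y,.019],[180,0,45],velocity=.1)
fingers.gripper_to(0.3,25); robot.pause(.1); print(robot.current_finger_gap(),pose(),robot.current_contact_force())
q=pose()
fingers.gripper_to(1.0); robot.line_to([x,y,.07]); robot.move_to([x-.0018,y+.0004,.156],[180,0,90]); robot.pause(.3)
b,pb=snap("w_hub2"); print(pb)
c=q[0][:2]; np.save("hubc.npy",c)
B=rectify(b,pb,c,.026,.04,8000); cv2.imwrite("pics/rect2.png",cv2.resize(B,(800,800))[100:700])
print(robot.current_time_s())
E
```

```text
0.7108936526451402 (array([ 0.48174288, -0.08895467,  0.02052499]), array([1.79917335e+02, 1.07878447e-01, 1.35001109e+02]))
0.7244404461786813 (array([ 0.48098902, -0.08857563,  0.01937792]), array([ 1.79984441e+02, -2.57563270e-02,  4.49891283e+01])) [-0.34355281  1.06432243  4.31166398]
(array([ 0.47831505, -0.08785058,  0.15488278]), array([-1.79861849e+02,  2.74678507e-02,  8.99631093e+01]))
9.8083
```

View pics/rect2.png

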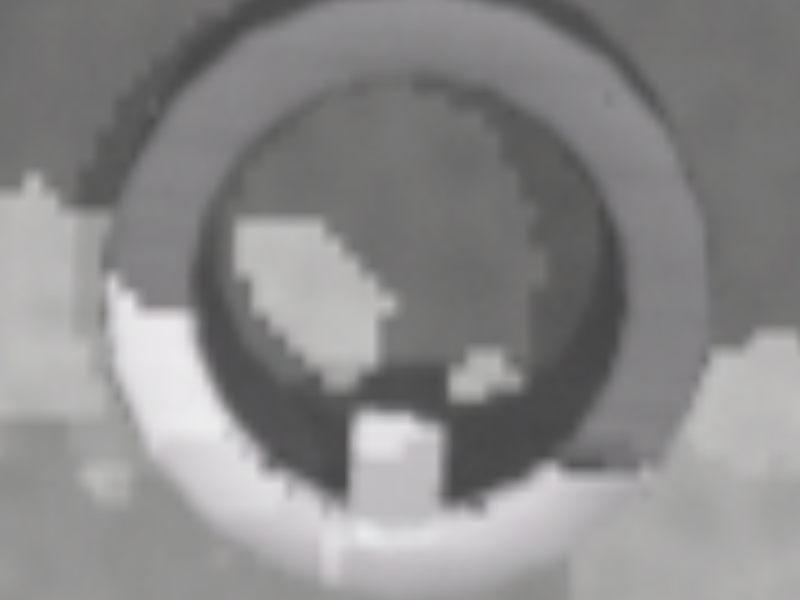

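```bash
python3 - <<'E'
from h import *
robot.move_to([.513,.2213,.223],[180,0,90]); robot.pause(.3); a,pa=snap("w_sp2"); print(pa)
A=rectify(a,pa,(.5152,.2213),.093,.04,8000);A=cv2.resize(A,(800,800))
A=cv2.convertScaleAbs(A,alpha=1.5)
for r in (190,200): cv2.circle(A,(408,400),r,(0,0,255),1)
cv2.imwrite("pics/rect3.png",A[100:700])
robot.move_to([.481,-.0886,.07],[180,0,45]); 
print(robot.current_time_s())
E
```

```text
(array([0.51323781, 0.22005598, 0.22301365]), array([-1.79992998e+02,  1.64968593e-03,  8.98708230e+01]))
12.675
```

View pics/rect3.png

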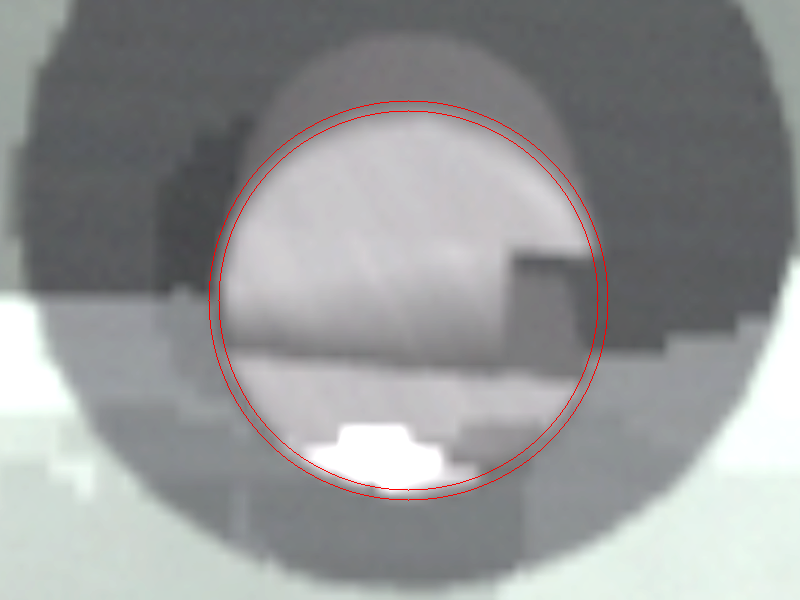

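```bash
python3 - <<'E'
from h import *
robot.line_to([.481,-.0886,.019],velocity=.1); fingers.gripper_to(0.3,45); robot.pause(.1); print(robot.current_finger_gap(),pose())
robot.line_to([.481,-.0886,.16],velocity=.2)
robot.move_to([.5153,.2211,.15],[180,0,98.5]); robot.pause(.2); print(pose(),robot.current_finger_gap(),robot.current_contact_force())
robot.line_to([.5153,.2211,.12],velocity=.1); robot.pause(.2); print(pose()[0])
print(robot.line_to([.5153,.2211,.092],velocity=.03,f_stop=6), pose(), robot.current_contact_force(), robot.current_time_s())
a,pa=snap("w_on"); cv2.imwrite("pics/w_onc.png",cv2.resize(a[100:420,120:440],(640,640))[:600])
E
```

```text
0.7138233007395565 (array([ 0.48154157, -0.08860385,  0.02022651]), array([ 1.79981462e+02, -9.73736384e-02,  4.49859713e+01]))
(array([0.51591151, 0.218747  , 0.15032132]), array([1.79974847e+02, 2.98146218e-02, 9.82575524e+01])) 0.7135834016946826 [-0.97891841  0.01371603 -3.85254626]
[0.51595029 0.22119981 0.12075847]
True (array([0.51499323, 0.22111085, 0.09687688]), array([-1.79936933e+02,  5.22866392e-03,  9.85109676e+01])) [-0.0553193   0.85599419  5.07096943] 17.4333
```

View pics/w_onc.png

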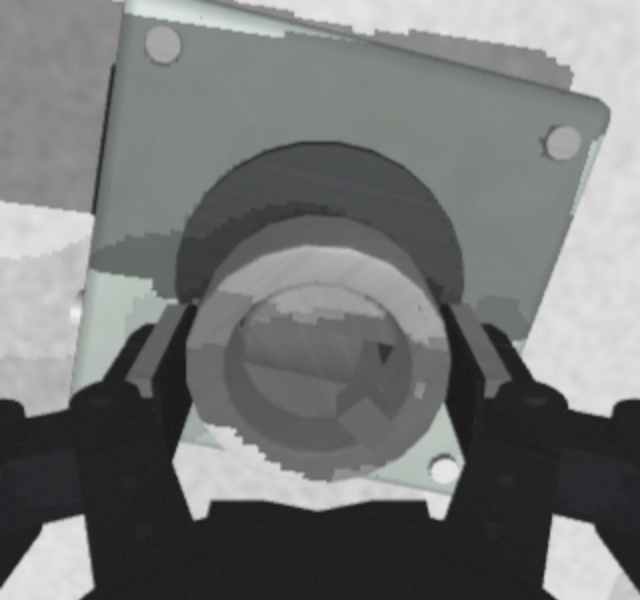

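```bash
python3 - <<'E'
from h import *
x,y=.5153,.2211; z=pose()[0][2]
robot.line_to([x,y,z-.0005],[180,0,130],velocity=.05); robot.pause(.1); print(pose(),robot.current_contact_force(),robot.current_time_s())
for yaw in (133.5,136.5,130.5,139.5,127.5):
    robot.line_to([x,y,min(z,pose()[0][2]+.0005)],[180,0,yaw],velocity=.05)
    s=robot.line_to([x,y,.069],velocity=.04,f_stop=12); p=pose(); print(yaw,s,p[0],p[1][2],robot.current_contact_force(),robot.current_time_s())
    if p[0][2]<.078: break
a,pa=snap("w_home"); cv2.imwrite("pics/w_homec.png",cv2.resize(a[100:420,120:440],(640,640))[:600])
E
```

```text
(array([0.51505928, 0.22109099, 0.09598514]), array([-1.79956080e+02,  1.19141866e-03,  1.29950761e+02])) [ 0.93099173  0.34370663 -4.59188999] 18.2833
133.5 True [0.51488399 0.22106473 0.07332064] 133.4874828519681 [-1.7539244  -0.08334657  4.60702692] 19.1
```

View pics/w_homec.png

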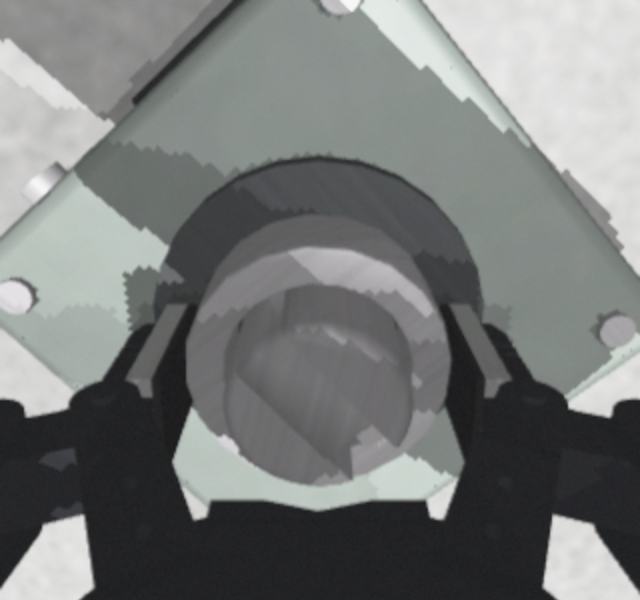

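```bash
python3 - <<'E'
from h import *
fingers.gripper_to(1.0); p=pose()[0]; robot.line_to([p[0],p[1],.2],velocity=.2)
robot.move_to([.513,.2213,.209],[180,0,90]); robot.pause(.2); a,pa=snap("w_sp3")
A=rectify(a,pa,(.5161,.2211),.079,.04,5000)
robot.move_to([.637,-.197,.2],[180,0,90]); robot.line_to([.637,-.197,.176]); robot.pause(.2); b,pb=snap("w_cap")
B=rectify(b,pb,(.6383,-.197),.046,.04,5000)
cv2.imwrite("pics/rect4.png",np.hstack([A,B])); print(pb,robot.current_time_s())
E
```

```text
(array([ 0.63750933, -0.19699538,  0.17703969]), array([1.79916299e+02, 3.86237670e-02, 9.00353826e+01])) 23.4333
```

View pics/rect4.png

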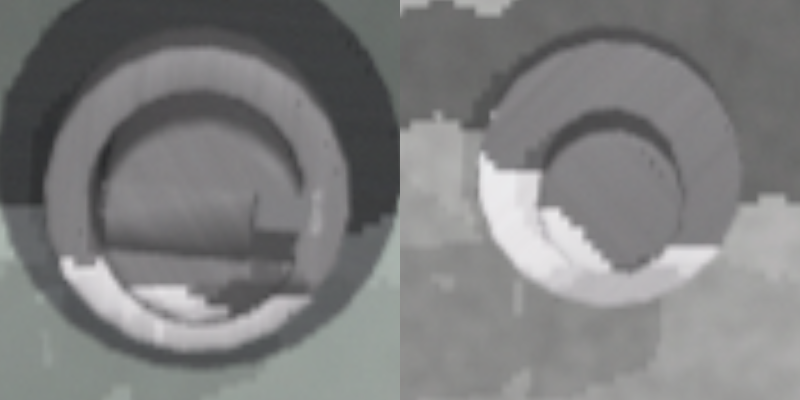

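```bash
python3 - <<'E'
from h import *
x,y=.6399,-.197
fingers.gripper_to(0.75)
robot.line_to([x,y,.1],[180,0,135],velocity=.2); print(robot.line_to([x,y,.047],velocity=.1,f_stop=8),pose()[0])
fingers.gripper_to(0.05,25); print(robot.current_finger_gap(),robot.current_contact_force())
fingers.gripper_to(0.6); robot.line_to([x,y,.047],[180,0,45],velocity=.1)
fingers.gripper_to(0.05,45); robot.pause(.1); print(robot.current_finger_gap(),pose()[0],robot.current_contact_force())
robot.line_to([x,y,.18],velocity=.2)
robot.move_to([.5153,.2211,.175],[180,0,98.5]); robot.pause(.3); print(pose(),robot.current_finger_gap(),robot.current_contact_force(),robot.current_time_s())
a,pa=snap("w_capheld"); cv2.imwrite("pics/w_capheldc.png",cv2.resize(a[100:420,120:440],(640,640))[:600])
E
```

```text
False [ 0.64017292 -0.19727979  0.04726346]
0.3373606842871494 [-0.74097427  0.00848142  3.76555369]
0.32955970332280715 [ 0.64013474 -0.19720683  0.04739042] [ 0.94862233 -0.9739068   2.49020963]
(array([0.51571519, 0.22034884, 0.1750586 ]), array([1.79986899e+02, 1.24252786e-02, 9.84193307e+01])) 0.33287424375364477 [ 0.1223651   0.27831987 -3.57737561] 31.025
```

View pics/w_capheldc.png

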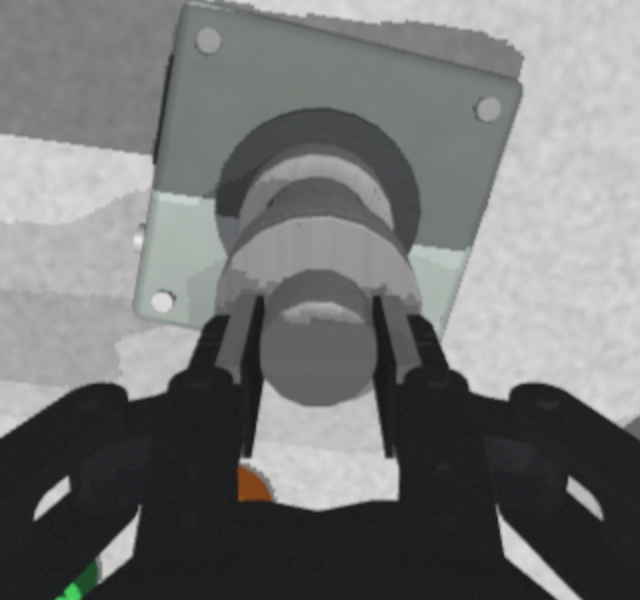

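```bash
python3 - <<'E'
from h import *
x,y=.5152,.2211
robot.line_to([x,y,.146],velocity=.1); robot.pause(.2); print(pose()[0])
s=robot.line_to([x,y,.122],velocity=.03,f_stop=7); print(s,pose()[0],robot.current_contact_force(),robot.current_time_s())
E
```

```text
[0.51575911 0.22116491 0.14671645]
True [0.51484042 0.22108714 0.12629402] [-0.30108334 -0.49049226  4.62950402] 32.35
```

```bash
python3 - <<'E'
from h import *
fingers.gripper_to(0.7); p=pose()[0]; robot.line_to([p[0],p[1],.2],velocity=.15)
robot.move_to([.513,.2213,.255],[180,0,90]); robot.pause(.2); a,pa=snap("w_end")
A=rectify(a,pa,(.5161,.2211),.103,.04,5000)
cv2.imwrite("pics/rect5.png",A)
robot.move_to([.4,.4,.3],[180,0,90])
t=cv2.cvtColor(vision.grab_frame("scene"),cv2.COLOR_RGB2BGR)
cv2.imwrite("pics/end.png",np.hstack([A,cv2.resize(t[220:340,320:440],(400,400),interpolation=cv2.INTER_CUBIC)])); print(robot.current_time_s())
E
```

```text
34.9083
```

View pics/end.png

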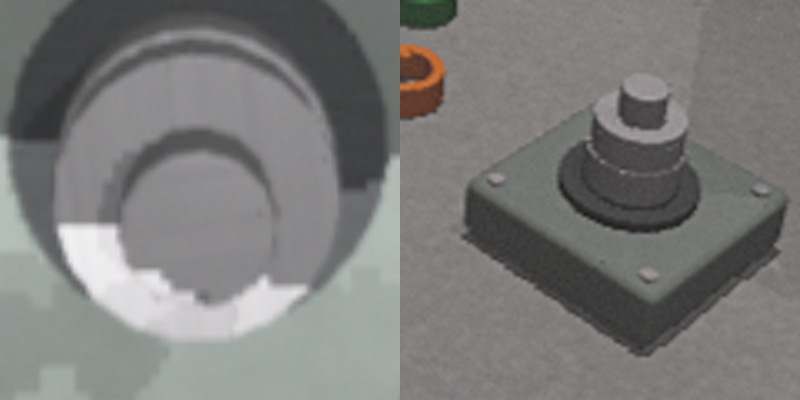

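The pictures show the hub flat on the seat disc and the cap flush on it, knob up at about (645,95). The robot is clear, so I'm handing in.

```bash
python3 -c "
from station import workorder
workorder.close_job()"
```

```text
the job is handed in; nothing more can be done
```

The mixer drive is refitted and the job is handed in, at about 35 s of the 61 s allowed.

- **Picking the hub:** I took the steel ring with the tab. The orange and green look-alikes and the plain spacer were not touched.
- **Fitting the hub:** It was lowered with the tab about 35° to one side of the keyway. It stopped on the spindle end with its underside at about 77 mm, as expected.
- **Hub home:** I turned it 35°, and it dropped 23.5 mm before the force stop, against 24 mm nominal. After release, the wrist picture showed it concentric with the spindle and the right size for the seated height.
- **Cap:** It stopped at a height of 126.3 mm on the tool, against 126.2 mm expected for flush on the hub. It was then released.

The last pictures show the hub and cap stacked flat and flush, with the knob up and the robot clear. The wrist camera read about 0.8 mm too far in x. I measured that on the hub and corrected for it. No check failed.

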